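# Pass a pot tray over the spring stop

## Robot

A 6-joint arm with a two-finger parallel gripper is mounted at the origin on the work surface. World frame = base frame: x ahead of the robot, y to its left, z up, the work surface at z = 0. Lengths are in m, angles in degrees, forces in N, time in s.
With the tool pointing down it reaches from about 0.325 to 0.85 m from the base axis. Payload 4.4 kg.
Tool frame: the origin (TCP) lies midway between the tips of the shut fingers; the grasp point (between the pads) lies manip.tcp_to_grasp behind it (manip.tcp_to_grasp is the distance from the TCP to the grasp point, in m); z points along the fingers, y is the direction in which the jaws open and shut (so a half turn about z gives the same grasp; the last joint's range is limited). The gripper opens to 94 mm and grips with 3 to 60 N. Pads are 16 mm wide; open, the fingers measure 119 mm over their backs; the gripper's body (75 mm by 177 mm) begins 78 mm behind the grasp point.
Start: joints at [64.486, 11.837, 88.321, -0, 79.842, -8.623], TCP at [0.167, 0.55, 0.205] pointing down, gripper open.
Joint ranges: [-156.59, 156.59], [-49.26, 127.26], [12.9, 141.05], [-63.56, 243.56], [4.71, 150.69], [-161.64, 161.64]. Speed limits (degrees/s): [159.86, 159.86, 180, 180, 180, 180].

## Interface

Orientations are given as a 3x3 rotation matrix whose columns are the frame's x, y, z axes.
In Python, from rig import status, imaging, ticket, manip gives the robot as it stands.
- The arm moves only by the tool carry_out, never from a script. Its argument "rows" is one flat list of numbers, 6 for each row, row after row: the shift along the tool's x, y, z in m, then the turn, a rotation vector about the tool's x, y, z in rad. A call has 1 to 8 rows; each row shifts and turns the pose as measured when the row begins, along the tool's axes as they then stand; what a row does not reach is not made up. A row lasts 1/10 s, in which the tool goes at most 50 mm and 8.59 degrees, less where a joint would pass 70% of its speed; a pose out of reach is approached as far as the arm can. A call with a gripper value outside its range is refused whole. "claw" is the gripper's target within -1 to 1 (fully open at 1, half-way at 0, shut at -1), set as the call begins (left out, the last holds). The fingers move at their own pace and stop on an object; "force" is the grip in N (left out, the last holds). Time passes only in rows, so rows that do not move let the fingers close. It gives the time, the measured TCP pose, the force and the opening at its end, in the units of the state.
- status.get_obs(): the state, without advancing time (a new reading comes with each control period).
- imaging.grab_frame(name): name is "scene" or "side" or "wrist"; returns a dict with "pixels" (384x512x3 uint8, red, green, blue), "vfov" (degrees; the focal length in pixels is half the picture's height over the tangent of half this angle, whatever the lens; pixels are square), "cx", "cy" (the principal point, pixels), "extrinsics" (4x4, takes a point from world to camera coordinates). Camera axes: x right, y down, z forward; pixel columns grow to the right and rows downward; lengths in m; the calibration is good to about 2 mm. A picture is of the moment at which its call begins. There is no depth.
- ticket.hand_in(): hands the job in, once; it reports no verdict.
The state is a dict: "time": time; "joint_pos": joint angles; "qvel": joint speeds; "joint_torque": joint torques, N m; "position": TCP position; "tool_rot": TCP orientation; "contact_force": force on the tool from outside, world axes, zero at the start; "wrist_torque": the same for the moment, N m; "grip_width": finger opening in m.
Only numpy, scipy, OpenCV 4.12 (cv2) and the standard library are available. Lean on these libraries where they do the work, as an engineer would, in place of code of your own. Each camera call takes 0.05 s, during which the arm holds its last target. There are 200 camera calls.

## Task

On the transfer track, press the long spring bar all the way down and keep it held down while you push the little tray of cacti along the track, right over the stop, until the whole tray is beyond it; then let the bar go so that the stop springs up behind the tray. Only press and push: do not lift the tray off the track, do not let the bar up while the tray is over the stop, and do not disturb the pots, trowel and bottle standing around.

Things in the scene. Friction and masses are not known exactly. Their poses are not given: they have to be found in the camera images.
- track: Fixed track: a plywood board 140 mm (x) by 405 mm (y), its top (deck) 30 mm above the bench. Origin: at bench height under the stop, on the lane's centre line. The lane runs along the track's y axis; push the tray towards +y. Two steel guide rails bound it (inner faces x = -37 and +37 mm, 5 mm thick, 12 mm above the deck). The spring bar stands on its +x side, outside the rail.
- lane_end (a point): Middle of the near (-y) face of the 30 mm high steel block that closes the lane's +y end, at deck height (track y = +188 mm). Between stop and block there is room for the tray and about 44 mm to spare.
- stop_bar (a joint): Spring bar and stop, one rigid piece: how far it is pressed down, in m, 0 (up) to 0.014 (fully down, hard end). Takes about 3 N at first, 6.5 N fully down; springs up when released. Down by 10 mm or more counts as held down.
- bar_top (a point): Middle of the spring bar's top face (track x = 62, y = -30 mm); 58 mm above the bench when up, 44 mm when fully down; moves with the bar. The bar is flat steel, level, 32 mm wide (track x = 46 to 78 mm) and 330 mm long (track y = -195 to +135 mm). It may be pressed anywhere along its length, and a finger can slide along it while keeping it down.
- stop_top (a point): Middle of the stop's upper edge (track x = 0, y = 0). The stop is a steel plate 30 mm wide (x), 8 mm thick (y = -4 to +4 mm), standing up through the deck in mid-lane, 9 mm above the deck when the bar is up; it sinks below the deck when the bar is pressed more than 9 mm.
- tray: Loose black plastic tray, 70 mm (x) by 140 mm (y), walls 22 mm high, with two potted round cacti fixed in it (66 mm high in all); 0.35 to 0.7 kg. Origin: centre of its underside, which lies on the deck. Axes parallel to the track's, 2 mm play to each rail. It starts on the -y side of the stop and is wholly beyond it when its origin is at track y = +74 mm or more.
- tray_ear (a point): Centre of the rear (-y) face of the tray's push ear, where a finger that holds the bar down can push the tray towards +y: tray frame x = 62, y = -6, z = 43 mm. The ear is a flat plate out from the middle of the tray's +x side, over the bar: 12 mm thick (y), reaching x = 78 mm, 32 to 54 mm above the tray's underside (4 mm clear of the bar when up).
- clay_pot: Bystander: terracotta pot, 76 mm across, 64 mm high, on the robot's side of the track. Origin: centre of its underside.
- black_pot: Bystander: empty black plastic pot, 72 mm across, 66 mm high, on the robot's side of the track. Origin: centre of its underside.
- trowel: Bystander: hand trowel lying beyond the track, about 265 mm long (along its y) and 55 mm wide, 22 mm high. Origin: at bench height near its middle.
- spray_bottle: Bystander: white bottle, 60 mm across, 150 mm high, beyond the start (-y) end of the track. Origin: centre of its underside.

How it is judged (in metres and radians):
On the way, in this order (a step that is already met when the one before it is completed fails the run):
1. the spring bar is held down while the tray is still before the stop (value of joint stop_bar above 0.01 m and y of tray in the frame of track below -0.07 m), for 0.1 s.
2. the tray is half over the stop with the bar held down (value of joint stop_bar above 0.01 m and y of tray in the frame of track between -0.04 and 0.04 m), for 0.1 s.
At the end, for the whole second after the job is handed in: The whole tray is beyond the stop (its origin 73.5 mm or more past the stop's middle), flat on the deck between the rails (within 3 mm and 0.06 rad) and at rest, and the spring bar and stop are up again (within 2 mm) (y of tray in the frame of track between 0.0735 and 0.122 m and x of tray in the frame of track between -0.006 and 0.006 m and z of tray in the frame of track below 0.033 m and angle between tray's own z axis and vertical below 0.06 rad and value of joint stop_bar below 0.002 m and linear speed of tray below 0.02 m/s); the robot touches nothing.
It fails at once if the bar is let up (less than 10 mm down) while the tray is over the stop (y of tray in the frame of track between -0.062 and 0.062 m and value of joint stop_bar below 0.01 m).
It fails at once if the tray is lifted (12 mm off the deck) or tipped (0.2 rad) (z of tray in the frame of track above 0.042 m or angle between tray's own z axis and vertical above 0.2 rad).
It fails at once if a pot, the trowel or the bottle is moved by more than 20 mm (distance of any of clay_pot, black_pot, trowel, spray_bottle from where it was at the start of the episode above 0.02 m).
It also fails if it takes over 37 s, if anything falls off the work surface, if the arm or the gripper's body presses on something with over 40 N, if the wrist force passes 120 N, or if a joint passes its speed limit or range.

## Working session

There is one attempt and no reset: what is moved stays moved. The work goes in short steps, Python scripts to look and compute and a tool call to move; the robot and the scene stay as the last step left them, time stands still between calls to the robot, and variables do not carry over. Pictures are saved under pics/ and viewed, about 8 in all and at most 12, crops included, and the job is handed in when it is done.

Besides the shell and the picture viewer there is one more tool, called after "Emit:" as name(argument=value, ...) on one line, values as JSON. carry_out: Moves the arm, as the interface text tells. Its arguments: {"type":"object","properties":{"rows":{"type":"array"},"claw":{"type":"number"},"force":{"type":"number"}},"required":["rows"]}

```bash
mkdir -p pics; cat > h.py <<'E'
import numpy as np, cv2
from rig import status, imaging, ticket, manip
def load(n):
    d=np.load(f'pics/{n}.npz'); return d
def grab(n,tag):
    f=imaging.grab_frame(n); p=np.array(f['pixels']); E=np.array(f['extrinsics'])
    fl=p.shape[0]/2/np.tan(np.radians(f['vfov'])/2)
    K=np.array([[fl,0,f['cx']],[0,fl,f['cy']],[0,0,1]])
    np.savez(f'pics/{tag}.npz',p=p,K=K,E=E); cv2.imwrite(f'pics/{tag}.png',p[:,:,::-1]); return K,E
def proj(d,P):
    P=np.atleast_2d(P); c=P@d['E'][:3,:3].T+d['E'][:3,3]; q=c@d['K'].T; return q[:,:2]/q[:,2:]
def back(d,uv,z):
    r=np.linalg.inv(d['K'])@np.r_[uv,1]; R=d['E'][:3,:3]; r=R.T@r; o=-R.T@d['E'][:3,3]; return o+r*(z-o[2])/r[2]
E
python3 - <<'E'
from h import *
for n in ['scene','side','wrist']:
    K,E=grab(n,n+'0'); print(n,K[0,0],-E[:3,:3].T@E[:3,3],E[2,:3])
a=[cv2.imread(f'pics/{n}0.png') for n in ['scene','side']]
s=status.get_obs();print(s['time'],s['position'],s['tool_rot'],s['contact_force'],s['grip_width'],manip.tcp_to_grasp)
E
```

```text
scene 472.8765438312288 [ 1.29257774 -0.54803587  0.67168008] [-0.68986448  0.47826832 -0.54345783]
side 426.3406047077272 [0.13397431 0.44978907 0.81658012] [ 0.41512974 -0.52871935 -0.7403534 ]
wrist 302.63520991558903 [0.08606062 0.57328993 0.38518663] [ 0.26945496 -0.08535421 -0.95922296]
0.15 [0.16679852 0.5496448  0.20458576] [[-9.56855369e-01  2.90563688e-01 -7.39414552e-04]
 [ 2.90564513e-01  9.56854157e-01 -1.54473986e-03]
 [ 2.58666578e-04 -1.69294026e-03 -9.99998534e-01]] [-0.47412625  0.36232835  0.07183267] 0.09370153103549256 0.0188
```

View pics/scene0.png

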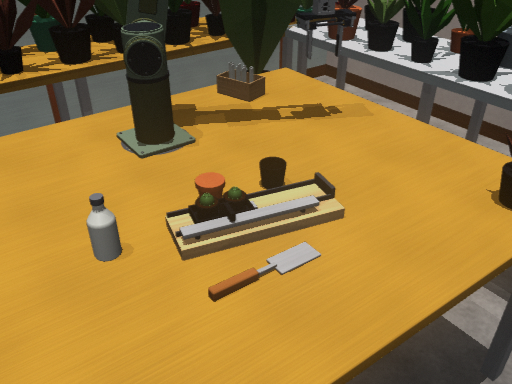

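View pics/side0.png

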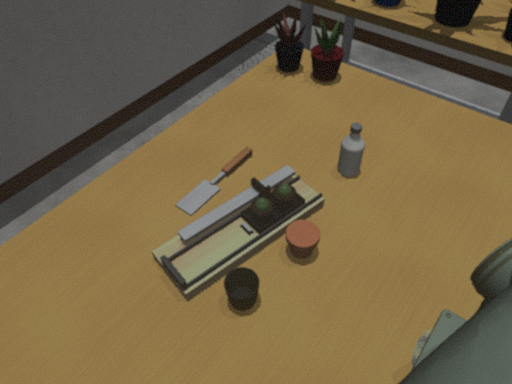

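The scene view shows the tray with its ear near (230,205), the bar running from (183,231) to (318,203), and the end block at (325,185). In the side view the stop is at about (246,229), the ear at (262,187), the clay pot at (302,238) and the black pot at (242,288). I'll enlarge the views to pick corners.

```bash
python3 - <<'E'
import cv2
a=cv2.imread('pics/side0.png')[145:315,145:345]
cv2.imwrite('pics/c1.png',cv2.resize(a,None,fx=3.5,fy=3.5,interpolation=cv2.INTER_CUBIC))
a=cv2.imread('pics/scene0.png')[155:305,155:355]
cv2.imwrite('pics/c2.png',cv2.resize(a,None,fx=4,fy=4,interpolation=cv2.INTER_CUBIC))
E
```

```text
(no output)
```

View pics/c1.png

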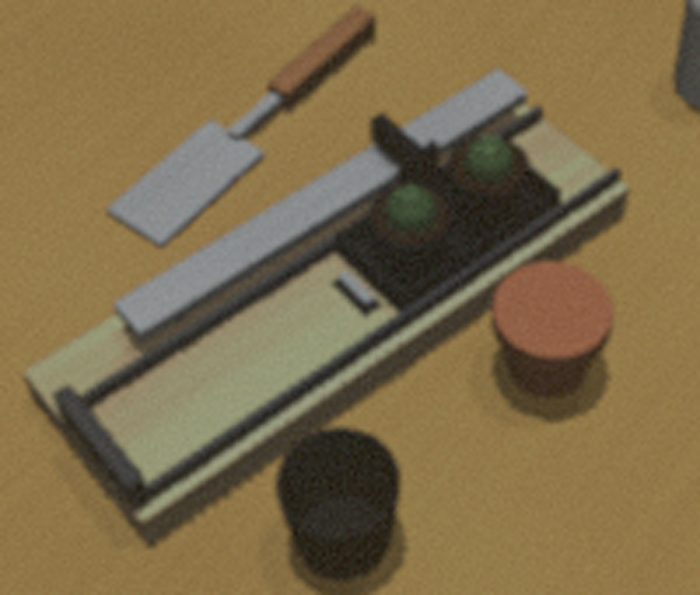

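View pics/c2.png

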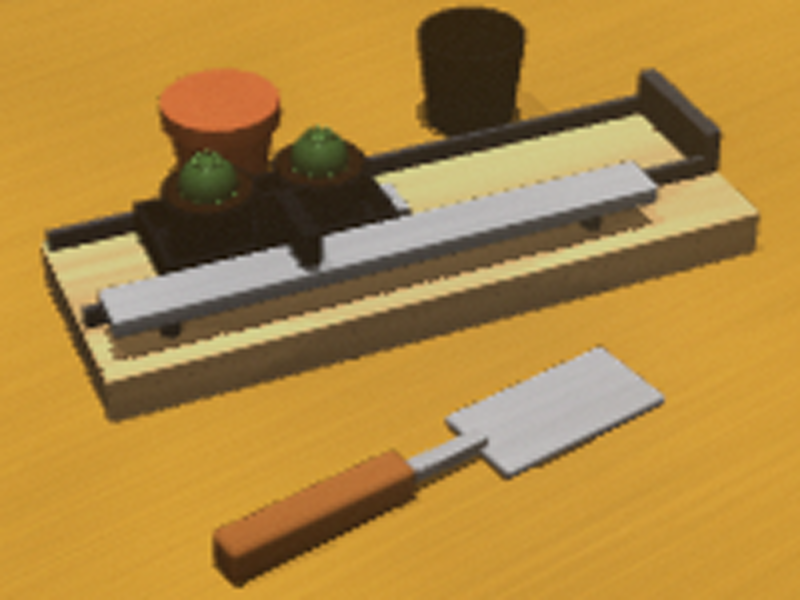

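```bash
cat > fit.py <<'E'
from h import *
from scipy.optimize import least_squares
ds,dc=load('side0'),load('scene0')
f=lambda L,s,o:[((np.array(p)+.5)/s-.5+np.array(o)) for p in L]
B=[(78,135,58),(46,135,58),(78,-195,58),(46,-195,58)]
s1=f([(118,305),(140,328),(503,70),(526,92)],3.5,(145,145))
s2=f([(656,185),(638,163),(113,323),(100,290)],4,(155,155))
g1=f([(25,375),(140,518),(625,190)],3.5,(145,145)); G1=[(1,1),(-1,1),(-1,-1)]
g2=f([(757,213),(108,380),(45,250)],4,(155,155)); G2=[(1,1),(1,-1),(-1,-1)]
st=f([(358,288)],3.5,(145,145))
def W(P,v):
    P=np.array(P,float)/1000;c,s=np.cos(v[2]),np.sin(v[2])
    return np.c_[v[0]+c*P[:,0]-s*P[:,1],v[1]+s*P[:,0]+c*P[:,1],P[:,2]]
def res(v):
    gb=lambda G:[(v[3]*1000+70*a,v[4]*1000+202.5*b,30) for a,b in G]
    return np.r_[(proj(ds,W(B,v))-s1).ravel(),(proj(dc,W(B,v))-s2).ravel(),(proj(ds,W(gb(G1),v))-g1).ravel(),(proj(dc,W(gb(G2),v))-g2).ravel(),(proj(ds,W([(0,0,39)],v))-st).ravel()]
bst=min((least_squares(res,[.5,0,a,0,0],loss='soft_l1') for a in (0,1.5,3,-1.5)),key=lambda r:r.cost)
v=bst.x
if __name__=='__main__':
    print(v,np.degrees(v[2]));print(np.round(res(v).reshape(-1,2),1))
    c,s=np.cos(v[2]),np.sin(v[2]);Rt=np.array([[c,-s],[s,c]])
    T=lambda p:np.round((Rt.T@(p[:2]-v[:2]))*1000,1)
    # ear top: scene c2 ear outer bottom/ top corners ; tray front edge top z=52
    p=lambda d,x,s,o,z:T(back(d,f([x],s,o)[0],z/1000))
    print('tray +y edge corners', p(ds,(335,243),3.5,(145,145),52),p(ds,(400,305),3.5,(145,145),52),'-y',p(ds,(558,195),3.5,(145,145),52))
    print('ear outer top', p(ds,(375,120),3.5,(145,145),84),p(ds,(388,115),3.5,(145,145),84), 'scene', p(dc,(308,238),4,(155,155),84))
    print('scene tray +y', p(dc,(378,180),4,(155,155),52),p(dc,(410,212),4,(155,155),52))
    print('clay top', p(ds,(552,310),3.5,(145,145),64),'black', p(ds,(338,485),3.5,(145,145),66))
E
python3 fit.py
```

```text
[ 0.53161169  0.00168029 -0.22229058  0.02122336 -0.00171076] -12.73631224143488
[[-1.3 -0.8]
 [ 0.3  1.7]
 [-0.9 -0.7]
 [ 1.1 -0.3]
 [ 1.2  0.1]
 [-1.1 -1.2]
 [ 0.2 -0.3]
 [-0.7 -0.4]
 [-1.2 -1.4]
 [ 0.3  1.2]
 [ 1.3 -1. ]
 [ 1.9 -0.3]
 [ 0.   0.5]
 [-0.6 -2.2]
 [-0.1 -0.6]]
tray +y edge corners [29.5 -4.9] [-37.5  -5.3] -y [ -35.1 -146.1]
ear outer top [ 75.6 -77.1] [ 73.5 -86.9] scene [ 81.4 -85.7]
scene tray +y [ -0.5 -10.9] [37.7 -6.8]
clay top [-108.9  -69.8] black [-121.2  109. ]
```

```bash
cat > plan.py <<'E'
import sys
from fit import *
# usage: plan.py X Y Z(mm, track frame) n : rows to reach TCP there with tool y along track -x or +x
X,Y,Z,n=[float(a) for a in sys.argv[1:5]];n=int(n)
o=status.get_obs();p=np.array(o['position']);R=np.array(o['tool_rot'])
c,s=np.cos(v[2]),np.sin(v[2]);Rt=np.array([[c,-s,0],[s,c,0],[0,0,1]])
t=np.array([v[0],v[1],0])
print('t',round(o['time'],2),'tcp track mm',np.round(Rt.T@(p-t)*1000,1),'F track',np.round(Rt.T@np.array(o['contact_force']),1),'w',round(o['grip_width'],4))
G=Rt@np.c_[[0,-1,0],[1*-1,0,0],[0,0,-1]]
if np.linalg.det(G)<0 or 1:
    y=Rt[:,0]; z=np.array([0,0,-1.]); G=np.c_[np.cross(y,z),y,z]
rv=cv2.Rodrigues(R.T@G)[0].ravel(); d=Rt@np.array([X,Y,Z])/1000+t-p
print('rotvec',np.round(rv,3),'d',np.round(d,3))
rows=[]
for k in range(n):
    Rk=R@cv2.Rodrigues(rv*k/n)[0]; rows.append(np.r_[Rk.T@d/n,rv/n])
for r in np.round(rows,4): print(list(r))
E
python3 plan.py 62 -105 150 17
python3 - <<'E'
from fit import *
for d,uv in ((ds,(349,175)),(dc,(106,256))): print('bottle',back(d,uv,0))
c,s=np.cos(v[2]),np.sin(v[2]);print(W([(62,-105,0)],v))
E
```

```text
t 0.15 tcp track mm [-476.6  454.1  204.6] F track [-0.5  0.2  0.1] w 0.0937
rotvec [-2.000e-03  1.000e-03  1.498e+00] d [ 0.402 -0.664 -0.055]
[np.float64(-0.034), np.float64(-0.0305), np.float64(0.0033), np.float64(-0.0001), np.float64(0.0001), np.float64(0.0881)]
[np.float64(-0.0365), np.float64(-0.0274), np.float64(0.0032), np.float64(-0.0001), np.float64(0.0001), np.float64(0.0881)]
[np.float64(-0.0388), np.float64(-0.0241), np.float64(0.0032), np.float64(-0.0001), np.float64(0.0001), np.float64(0.0881)]
[np.float64(-0.0408), np.float64(-0.0206), np.float64(0.0032), np.float64(-0.0001), np.float64(0.0001), np.float64(0.0881)]
[np.float64(-0.0424), np.float64(-0.0169), np.float64(0.0032), np.float64(-0.0001), np.float64(0.0001), np.float64(0.0881)]
[np.float64(-0.0437), np.float64(-0.0131), np.float64(0.0032), np.float64(-0.0001), np.float64(0.0001), np.float64(0.0881)]
[np.float64(-0.0447), np.float64(-0.0092), np.float64(0.0032), np.float64(-0.0001), np.float64(0.0001), np.float64(0.0881)]
[np.float64(-0.0454), np.float64(-0.0052), np.float64(0.0032), np.float64(-0.0001), np.fl
[... 581 characters left out ...]
0.0032), np.float64(-0.0001), np.float64(0.0001), np.float64(0.0881)]
[np.float64(-0.0418), np.float64(0.0184), np.float64(0.0032), np.float64(-0.0001), np.float64(0.0001), np.float64(0.0881)]
[np.float64(-0.04), np.float64(0.022), np.float64(0.0032), np.float64(-0.0001), np.float64(0.0001), np.float64(0.0881)]
[np.float64(-0.0379), np.float64(0.0254), np.float64(0.0032), np.float64(-0.0001), np.float64(0.0001), np.float64(0.0881)]
[np.float64(-0.0355), np.float64(0.0287), np.float64(0.0032), np.float64(-0.0001), np.float64(0.0001), np.float64(0.0881)]
bottle [ 4.41735647e-01 -3.19655195e-01  1.11022302e-16]
bottle [ 0.46287838 -0.34635349  0.        ]
[[ 0.56893741 -0.11440498  0.        ]]
```

Emit:
carry_out(rows=[-0.034,-0.0305,0,0,0,0.088,-0.0365,-0.0275,0,0,0,0.088,-0.039,-0.024,0,0,0,0.088,-0.041,-0.0205,0,0,0,0.088,-0.0425,-0.017,0,0,0,0.088,-0.0435,-0.013,0,0,0,0.088,-0.0445,-0.009,0,0,0,0.088,-0.0455,-0.005,0,0,0,0.088], claw=-1, force=40)

```text
time: 0.95
position: [0.3558, 0.2285, 0.2018]
tool_rot: [[-0.528, 0.849, -0.002], [0.849, 0.528, -0.003], [-0.001, -0.003, -1.0]]
contact_force: [0.3, -0.0, 0.1]
grip_width: 0.0335
```

Emit:
carry_out(rows=[-0.0455,-0.001,0,0,0,0.088,-0.0455,0.003,0,0,0,0.088,-0.045,0.007,0,0,0,0.088,-0.0445,0.011,0,0,0,0.088,-0.0435,0.0145,0,0,0,0.088,-0.042,0.0185,0,0,0,0.088,-0.04,0.022,0,0,0,0.088,-0.038,0.0255,0,0,0,0.088])

```text
time: 1.75
position: [0.5405, -0.1037, 0.2011]
tool_rot: [[0.179, 0.984, -0.001], [0.984, -0.179, -0.0], [-0.001, -0.001, -1.0]]
contact_force: [0.5, -0.0, -0.6]
grip_width: 0.0003
```

```bash
python3 plan.py 62 -105 100 6
```

```text
t 1.75 tcp track mm [  31.9 -100.9  201.1] F track [ 0.4  0.1 -0.6] w 0.0003
rotvec [-0.001  0.001  0.042] d [ 0.028 -0.011 -0.101]
[np.float64(-0.0009), np.float64(0.005), np.float64(0.0169), np.float64(-0.0002), np.float64(0.0001), np.float64(0.0071)]
[np.float64(-0.0009), np.float64(0.005), np.float64(0.0169), np.float64(-0.0002), np.float64(0.0001), np.float64(0.0071)]
[np.float64(-0.0008), np.float64(0.005), np.float64(0.0169), np.float64(-0.0002), np.float64(0.0001), np.float64(0.0071)]
[np.float64(-0.0008), np.float64(0.005), np.float64(0.0169), np.float64(-0.0002), np.float64(0.0001), np.float64(0.0071)]
[np.float64(-0.0008), np.float64(0.005), np.float64(0.0169), np.float64(-0.0002), np.float64(0.0001), np.float64(0.0071)]
[np.float64(-0.0007), np.float64(0.005), np.float64(0.0169), np.float64(-0.0002), np.float64(0.0001), np.float64(0.0071)]
```

Emit:
carry_out(rows=[-0.001,0.01,0.01,0,0,0.014,-0.001,0.01,0.015,0,0,0.014,-0.001,0.01,0.02,0,0,0.014,0,0,0.02,0,0,0,0,0,0.02,0,0,0,0,0,0.01,0,0,0,0,0,0.005,0,0,0])

```text
time: 2.45
position: [0.5731, -0.1221, 0.0965]
tool_rot: [[0.234, 0.972, -0.0], [0.972, -0.234, -0.002], [-0.002, 0.0, -1.0]]
contact_force: [-0.4, -0.7, 0.4]
grip_width: 0.0006
```

```bash
python3 plan.py 62 -105 60 4; python3 - <<'E'
from h import *
grab('side','side1');grab('scene','scene1')
a=cv2.imread('pics/side1.png')[120:250,200:350];b=cv2.imread('pics/scene1.png')[140:270,155:305]
cv2.imwrite('pics/m1.png',cv2.resize(cv2.hconcat([a,b]),None,fx=2.66,fy=2.66,interpolation=cv2.INTER_CUBIC))
E
```

```text
t 2.45 tcp track mm [  67.7 -111.6   96.5] F track [-0.2 -0.8  0.4] w 0.0006
rotvec [ 0.     0.002 -0.014] d [-0.004  0.008 -0.037]
[np.float64(0.0017), np.float64(-0.0015), np.float64(0.0091), np.float64(0.0001), np.float64(0.0006), np.float64(-0.0035)]
[np.float64(0.0017), np.float64(-0.0014), np.float64(0.0091), np.float64(0.0001), np.float64(0.0006), np.float64(-0.0035)]
[np.float64(0.0017), np.float64(-0.0014), np.float64(0.0091), np.float64(0.0001), np.float64(0.0006), np.float64(-0.0035)]
[np.float64(0.0017), np.float64(-0.0014), np.float64(0.0091), np.float64(0.0001), np.float64(0.0006), np.float64(-0.0035)]
```

View pics/m1.png

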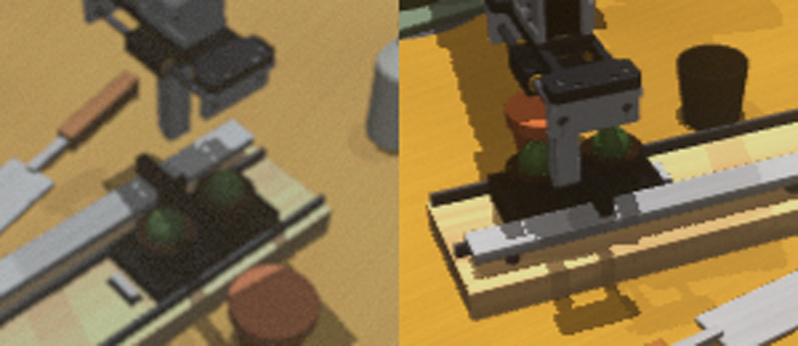

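The shut fingertips (left panel (172,132), right panel (565,183)) hang over the bar, behind the ear and clear of the cacti. Next I'll press down.

Emit:
carry_out(rows=[0.002,-0.003,0.015,0,0,-0.007,0.002,-0.003,0.015,0,0,-0.007,0,0,0.006,0,0,0,0,0,0.005,0,0,0,0,0,0.005,0,0,0,0,0,0.005,0,0,0])

```text
time: 3.15
position: [0.5735, -0.1184, 0.0525]
tool_rot: [[0.22, 0.976, 0.011], [0.976, -0.219, -0.007], [-0.004, 0.013, -1.0]]
contact_force: [-3.7, 0.5, 4.8]
grip_width: 0.0006
```

```bash
python3 plan.py 62 -105 44 1
```

```text
t 3.15 tcp track mm [  67.4 -107.9   52.5] F track [-3.7 -0.4  4.8] w 0.0006
rotvec [0.013 0.004 0.001] d [-0.005  0.004 -0.008]
[np.float64(0.0029), np.float64(-0.0055), np.float64(0.0084), np.float64(0.0126), np.float64(0.0041), np.float64(0.001)]
```

Emit:
carry_out(rows=[0,-0.002,0.006,0.006,0.002,0,0,-0.002,0.006,0.006,0.002,0,0,-0.002,0.006,0.004,0,0,0,0,0.006,0,0,0])

```text
time: 3.55
position: [0.5739, -0.1185, 0.0436]
tool_rot: [[0.219, 0.976, 0.005], [0.976, -0.219, -0.001], [-0.0, 0.005, -1.0]]
contact_force: [-18.7, 5.7, 39.9]
grip_width: 0.0001
```

```bash
python3 plan.py 62 -105 44 1
```

```text
t 3.55 tcp track mm [  67.8 -107.9   43.6] F track [-19.5   1.4  39.9] w 0.0001
rotvec [0.005 0.    0.001] d [-0.005  0.004  0.   ]
[np.float64(0.003), np.float64(-0.0058), np.float64(-0.0005), np.float64(0.005), np.float64(0.0001), np.float64(0.0015)]
```

Emit:
carry_out(rows=[0,0,0.001,0,0,0,0.001,-0.001,0.001,0,0,0,0.001,-0.001,0.001,0,0,0])

```text
time: 3.85
position: [0.5741, -0.1185, 0.0473]
tool_rot: [[0.218, 0.976, 0.008], [0.976, -0.218, -0.006], [-0.004, 0.01, -1.0]]
contact_force: [-2.8, -1.0, 5.4]
grip_width: -0.0
```

```bash
python3 plan.py 62 -105 44 1
```

```text
t 3.85 tcp track mm [  67.9 -107.8   47.3] F track [-2.5 -1.6  5.4] w -0.0
rotvec [0.01  0.004 0.003] d [-0.005  0.004 -0.003]
[np.float64(0.0028), np.float64(-0.006), np.float64(0.0033), np.float64(0.0095), np.float64(0.0041), np.float64(0.0025)]
```

Emit:
carry_out(rows=[0,0,0.004,0.003,0.001,0,0,0,0.004,0.003,0.001,0,0,0,0.004,0.003,0,0,0.005,-0.003,0.004,0,0,0,0.005,-0.003,0.004,0,0,0])

```text
time: 4.35
position: [0.5751, -0.1171, 0.0441]
tool_rot: [[0.215, 0.977, 0.006], [0.976, -0.215, -0.02], [-0.018, 0.01, -1.0]]
contact_force: [-4.5, -7.2, 14.1]
grip_width: 0.0004
```

```bash
python3 plan.py 62 -105 44 1
```

```text
t 4.35 tcp track mm [  68.6 -106.3   44.1] F track [-2.8 -8.  14.1] w 0.0004
rotvec [0.011 0.018 0.005] d [-0.006  0.003 -0.   ]
[np.float64(0.0013), np.float64(-0.0066), np.float64(0.0), np.float64(0.0105), np.float64(0.0181), np.float64(0.0054)]
```

Emit:
carry_out(rows=[0.01,-0.004,0.004,0.005,0.009,0.002,0.01,-0.004,0.004,0.005,0.009,0.002,0.01,-0.004,0.004,0.003,0.006,0])

```text
time: 4.65
position: [0.5803, -0.103, 0.0442]
tool_rot: [[0.217, 0.976, 0.021], [0.976, -0.216, -0.026], [-0.021, 0.026, -0.999]]
contact_force: [-5.3, -14.0, 13.7]
grip_width: 0.0007
```

```bash
python3 plan.py 62 -105 44 1
```

```text
t 4.65 tcp track mm [ 70.5 -91.4  44.2] F track [ -2.1 -14.8  13.7] w 0.0007
rotvec [0.026 0.021 0.004] d [-0.011 -0.011 -0.   ]
[np.float64(-0.0135), np.float64(-0.0086), np.float64(0.0002), np.float64(0.0258), np.float64(0.0207), np.float64(0.004)]
```

Emit:
carry_out(rows=[0.01,-0.008,0.004,0.02,0.015,0.002,0.01,-0.008,0.0045,0.02,0.015,0.002,0.01,-0.008,0.0045,0.02,0.015,0])

```text
time: 4.95
position: [0.5817, -0.0928, 0.0448]
tool_rot: [[0.217, 0.976, 0.011], [0.976, -0.217, -0.012], [-0.009, 0.013, -1.0]]
contact_force: [2.0, -15.4, 8.0]
grip_width: 0.0004
```

```bash
python3 plan.py 62 -105 44 1
```

```text
t 4.95 tcp track mm [ 69.7 -81.1  44.8] F track [  5.3 -14.5   8. ] w 0.0004
rotvec [0.013 0.009 0.003] d [-0.013 -0.022 -0.001]
[np.float64(-0.0239), np.float64(-0.0078), np.float64(0.0009), np.float64(0.0134), np.float64(0.0094), np.float64(0.0033)]
```

Emit:
carry_out(rows=[0.01,-0.005,0.006,0.014,0.01,0.002,0.01,-0.005,0.006,0.014,0.01,0.002,0.01,-0.005,0.006,0.014,0.01,0])

```text
time: 5.25
position: [0.583, -0.0899, 0.044]
tool_rot: [[0.215, 0.977, -0.008], [0.976, -0.215, -0.026], [-0.027, -0.002, -1.0]]
contact_force: [-10.9, -19.8, 23.7]
grip_width: 0.0003
```

```bash
python3 plan.py 62 -105 44 1
```

```text
t 5.25 tcp track mm [ 70.3 -78.   44. ] F track [ -6.3 -21.7  23.7] w 0.0003
rotvec [-0.002  0.027  0.005] d [-0.014 -0.025  0.   ]
[np.float64(-0.027), np.float64(-0.0085), np.float64(0.0007), np.float64(-0.0018), np.float64(0.0265), np.float64(0.0051)]
```

Emit:
carry_out(rows=[0.015,-0.004,0.005,0.004,0.02,0.003,0.015,-0.004,0.0045,0.006,0.02,0.003,0.015,-0.004,0.0045,0.008,0.02,0.002])

```text
time: 5.55
position: [0.5903, -0.069, 0.0441]
tool_rot: [[0.221, 0.975, 0.006], [0.975, -0.221, -0.006], [-0.004, 0.007, -1.0]]
contact_force: [-6.4, -14.9, 15.5]
grip_width: 0.0005
```

```bash
python3 plan.py 62 -105 44 1
```

```text
t 5.55 tcp track mm [ 72.8 -56.   44.1] F track [ -3.  -15.9  15.5] w 0.0005
rotvec [ 0.007  0.004 -0.001] d [-0.021 -0.045 -0.   ]
[np.float64(-0.049), np.float64(-0.0108), np.float64(0.0002), np.float64(0.0074), np.float64(0.004), np.float64(-0.0009)]
```

Emit:
carry_out(rows=[0.015,-0.009,0.005,0.01,0.02,0,0.015,-0.009,0.0045,0.01,0.02,0,0.015,-0.009,0.005,0.01,0.02,0])

```text
time: 5.85
position: [0.5944, -0.0432, 0.0447]
tool_rot: [[0.219, 0.975, 0.034], [0.975, -0.219, 0.018], [0.025, 0.029, -0.999]]
contact_force: [3.6, -17.0, 6.6]
grip_width: 0.0004
```

```bash
python3 plan.py 62 -105 44 1; python3 - <<'E'
from h import *
grab('side','side2');grab('scene','scene2')
a=cv2.imread('pics/side2.png')[120:270,150:300];b=cv2.imread('pics/scene2.png')[130:280,155:305]
cv2.imwrite('pics/m2.png',cv2.resize(cv2.hconcat([a,b]),None,fx=2.66,fy=2.66,interpolation=cv2.INTER_CUBIC))
print(status.get_obs()['position'])
E
```

```text
t 5.85 tcp track mm [ 71.1 -29.9  44.7] F track [  7.2 -15.8   6.6] w 0.0004
rotvec [ 0.029 -0.025  0.001] d [-0.025 -0.071 -0.001]
[np.float64(-0.0751), np.float64(-0.0092), np.float64(-0.0015), np.float64(0.0292), np.float64(-0.0252), np.float64(0.0013)]
[ 0.59413911 -0.04108331  0.04434961]
```

View pics/m2.png

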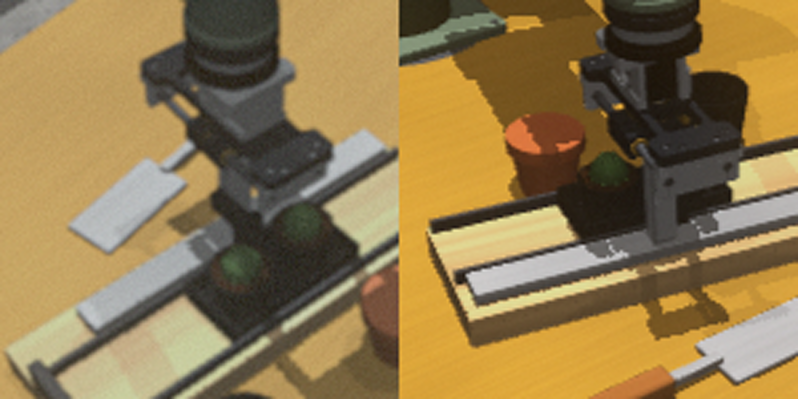

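The bar is down and the finger (right panel (660,235)) is pushing the ear. The tray is over the stop, flat between the rails. Continuing.

Emit:
carry_out(rows=[0.012,-0.005,0.006,0.015,-0.005,0,0.013,-0.005,0.005,0.01,0.003,0,0.014,-0.005,0.005,0.01,0.01,0])

```text
time: 6.25
position: [0.5996, -0.0261, 0.0441]
tool_rot: [[0.215, 0.976, 0.022], [0.977, -0.215, -0.009], [-0.004, 0.023, -1.0]]
contact_force: [-6.1, -17.4, 18.5]
grip_width: 0.0001
```

```bash
python3 plan.py 62 -105 44 1
```

```text
t 6.25 tcp track mm [ 72.4 -12.1  44.1] F track [ -2.1 -18.4  18.5] w 0.0001
rotvec [0.023 0.004 0.006] d [-0.031 -0.088 -0.   ]
[np.float64(-0.0928), np.float64(-0.011), np.float64(0.0003), np.float64(0.023), np.float64(0.0044), np.float64(0.0057)]
```

Emit:
carry_out(rows=[0.015,-0.008,0.005,0.018,0.01,0.003,0.015,-0.008,0.005,0.015,0.01,0.003,0.015,-0.008,0.0055,0.015,0.005,0])

```text
time: 6.55
position: [0.6036, -0.002, 0.0442]
tool_rot: [[0.218, 0.976, 0.015], [0.976, -0.218, -0.018], [-0.014, 0.018, -1.0]]
contact_force: [-2.5, -21.6, 16.6]
grip_width: 0.0002
```

```bash
python3 plan.py 62 -105 44 1
```

```text
t 6.55 tcp track mm [71.  12.3 44.2] F track [  2.3 -21.6  16.6] w 0.0002
rotvec [0.018 0.014 0.002] d [-0.035 -0.112 -0.   ]
[np.float64(-0.1172), np.float64(-0.0093), np.float64(0.0016), np.float64(0.0182), np.float64(0.0139), np.float64(0.0023)]
```

Emit:
carry_out(rows=[0.015,-0.008,0.0055,0.015,0.015,0.002,0.015,-0.007,0.005,0.015,0.013,0.002,0.015,-0.007,0.0055,0.012,0.01,0])

```text
time: 6.85
position: [0.6088, 0.0208, 0.0441]
tool_rot: [[0.219, 0.976, 0.014], [0.976, -0.219, -0.015], [-0.012, 0.017, -1.0]]
contact_force: [-5.6, -20.8, 19.3]
grip_width: 0.0004
```

```bash
python3 plan.py 62 -105 44 1
```

```text
t 6.85 tcp track mm [71.  35.6 44.1] F track [ -0.8 -21.5  19.3] w 0.0004
rotvec [0.017 0.012 0.002] d [-0.04  -0.135 -0.   ]
[np.float64(-0.1406), np.float64(-0.0093), np.float64(0.0016), np.float64(0.0169), np.float64(0.0121), np.float64(0.0017)]
```

Emit:
carry_out(rows=[0.015,-0.007,0.0055,0.015,0.012,0.002,0.015,-0.007,0.005,0.015,0.012,0.002,0.015,-0.007,0.0055,0.012,0.01,0])

```text
time: 7.15
position: [0.6137, 0.0437, 0.0441]
tool_rot: [[0.22, 0.975, 0.009], [0.975, -0.22, -0.016], [-0.014, 0.012, -1.0]]
contact_force: [-3.7, -21.1, 20.4]
grip_width: 0.0002
```

```bash
python3 plan.py 62 -105 44 1
```

```text
t 7.15 tcp track mm [70.8 59.1 44.1] F track [  1.  -21.4  20.4] w 0.0002
rotvec [0.012 0.014 0.001] d [-0.045 -0.158 -0.   ]
[np.float64(-0.1641), np.float64(-0.0089), np.float64(0.0022), np.float64(0.0123), np.float64(0.0138), np.float64(0.0005)]
```

Tray at about 73 mm; push about 22 mm more.

Emit:
carry_out(rows=[0.015,-0.007,0.0055,0.012,0.012,0,0.015,-0.007,0.005,0.012,0.012,0,0.012,-0.006,0.0055,0.012,0.01,0,0,0,0.005,0,0,0])

```text
time: 7.55
position: [0.6189, 0.0629, 0.0439]
tool_rot: [[0.219, 0.976, 0.007], [0.976, -0.219, -0.018], [-0.015, 0.011, -1.0]]
contact_force: [-15.8, 11.9, 27.5]
grip_width: 0.0006
```

```bash
python3 plan.py 62 -105 44 1; python3 - <<'E'
from h import *
grab('side','side3');grab('scene','scene3')
a=cv2.imread('pics/side3.png')[150:310,130:290];b=cv2.imread('pics/scene3.png')[130:290,195:355]
cv2.imwrite('pics/m3.png',cv2.resize(cv2.hconcat([a,b]),None,fx=2.5,fy=2.5,interpolation=cv2.INTER_CUBIC))
E
```

```text
t 7.55 tcp track mm [71.6 79.  43.9] F track [-18.    8.1  27.5] w 0.0006
rotvec [0.011 0.015 0.002] d [-0.05  -0.177  0.   ]
[np.float64(-0.1839), np.float64(-0.01), np.float64(0.0026), np.float64(0.0111), np.float64(0.0154), np.float64(0.0018)]
```

View pics/m3.png

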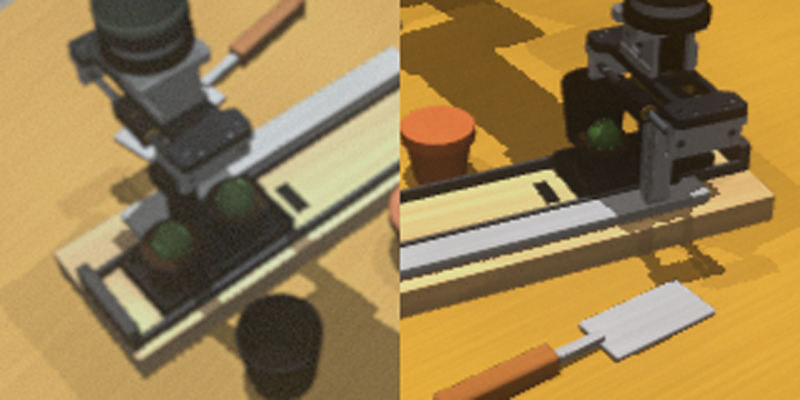

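The stop's slot (left panel (292,197), right panel (547,190)) is clear of the tray, with about 15–20 mm of deck between them. Next, back away from the ear, then lift.

Emit:
carry_out(rows=[-0.01,0,0.004,0,0,0,-0.01,0,0.004,0,0,0,-0.01,0,0.004,0,0,0])

```text
time: 7.95
position: [0.6218, 0.0441, 0.0441]
tool_rot: [[0.219, 0.975, 0.029], [0.976, -0.219, 0.001], [0.007, 0.029, -1.0]]
contact_force: [-1.7, 10.9, 13.3]
grip_width: 0.0003
```

```bash
python3 plan.py 62 -105 44 1
```

```text
t 7.95 tcp track mm [78.6 61.2 44.1] F track [-4.  10.2 13.3] w 0.0003
rotvec [ 0.029 -0.007  0.001] d [-0.053 -0.158 -0.   ]
[np.float64(-0.1662), np.float64(-0.0168), np.float64(-0.0015), np.float64(0.0285), np.float64(-0.0071), np.float64(0.0012)]
```

Emit:
carry_out(rows=[0,0,-0.004,0,0,0,0,0,-0.006,0,0,0,0,0,-0.008,0,0,0,0,0,-0.012,0,0,0,0,0,-0.02,0,0,0,0,0,-0.03,0,0,0,0,0,-0.04,0,0,0,0,0,-0.03,0,0,0])

```text
time: 8.75
position: [0.6155, 0.0433, 0.1966]
tool_rot: [[0.22, 0.975, 0.024], [0.975, -0.22, 0.001], [0.006, 0.023, -1.0]]
contact_force: [0.5, 0.4, -0.2]
grip_width: 0.0004
```

Emit:
carry_out(rows=[0,0,-0.04,0,0,0,-0.04,0,-0.02,0,0,0,-0.05,0,0,0,0,0,-0.05,0,0,0,0,0,-0.03,0,0,0,0,0,0,0,0,0,0,0,0,0,0,0,0,0])

```text
time: 9.45
position: [0.5809, -0.1284, 0.2695]
tool_rot: [[0.217, 0.975, 0.045], [0.976, -0.217, -0.004], [0.005, 0.044, -0.999]]
contact_force: [0.1, 0.3, -0.1]
grip_width: 0.0002
```

```bash
python3 plan.py 62 -105 44 1; python3 - <<'E'
from h import *
grab('side','side4');grab('scene','scene4')
a=cv2.imread('pics/side4.png')[150:310,130:320];b=cv2.imread('pics/scene4.png')[130:290,165:355]
cv2.imwrite('pics/m4.png',cv2.resize(cv2.vconcat([a,b]),None,fx=1.87*2,fy=1.87,interpolation=cv2.INTER_CUBIC) if 0 else cv2.resize(cv2.hconcat([a,b]),None,fx=2.1,fy=2.1,interpolation=cv2.INTER_CUBIC))
E
```

```text
t 9.45 tcp track mm [  76.8 -116.   269.5] F track [ 0.1  0.3 -0.1] w 0.0002
rotvec [ 0.044 -0.005  0.004] d [-0.012  0.014 -0.225]
[np.float64(0.0098), np.float64(-0.0248), np.float64(0.2246), np.float64(0.0445), np.float64(-0.0054), np.float64(0.0037)]
```

View pics/m4.png

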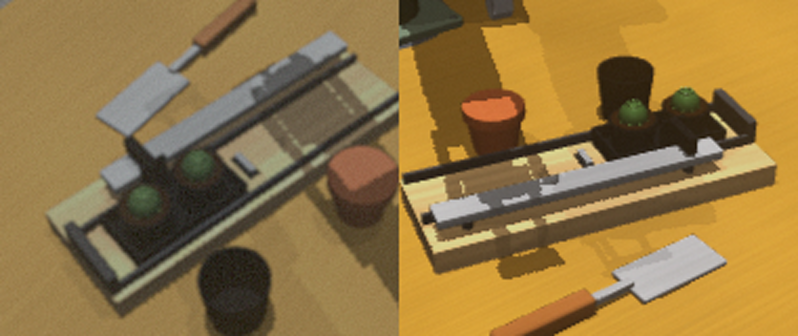

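The stop is up (left panel (245,163), right panel (584,157)) and the bar is up. The tray is flat between the rails with a gap behind it, and nothing else has moved visibly. I'll make one numeric check, then hand in.

```bash
python3 - <<'E'
from fit import *
c,s=np.cos(v[2]),np.sin(v[2]);Rt=np.array([[c,-s],[s,c]])
q=f([(245,188)],2.1,(130,150))[0];P=(Rt.T@(back(load('side4'),q,.052)[:2]-v[:2]))*1000
print('rear -x rim corner',P,'tray y~',P[1]+70)
a=load('side0')['p'].astype(int);b=load('side4')['p'].astype(int);x=status.get_obs();print(x['contact_force'],np.abs(x['qvel']).max(),x['time'])
if P[1]+70>80: ticket.hand_in(); print('handed in')
E
```

```text
rear -x rim corner [-35.50906734  28.7083936 ] tray y~ 98.70839360397632
[ 0.74361741 -0.21443751  0.36180821] 1.1060979279960519 9.55
the job is handed in; nothing more can be done
handed in
```

I carried out the task and handed the job in at 9.55 s of the 37 s allowed; the hand-in gives no verdict.

I pressed the spring bar to its hard end with the shut fingers. I kept it held down while pushing the tray by its ear over the stop, then backed off the ear and lifted clear.

**Last checks**
- **Tray:** the last image puts its origin at about y = +99 mm (allowed 73.5 to 122 mm). It looks flat between the rails.
- **Stop and bar:** both looked up again in the last picture. I judged this by eye and did not measure it.
- **Bar while the tray was over the stop:** every fingertip reading was 43.9 to 44.8 mm above the bench, so the bar was at least 13 mm down. These are spot readings between moves.
- **Pots and trowel:** they looked unmoved, again by eye only. The bottle was outside the last crop, but the arm never came near it.
- **Robot:** it was clear of everything, with contact force under 1 N.

**Not as planned**
- **Bar rose briefly:** before the push, while I was easing the press force, the bar came up to about 10.7 mm down. The tray was still before the stop.
- **Press force:** it peaked at about 40 N (44 N including the sideways part) on the fingertips at first contact with the hard end, then stayed around 7 to 28 N.
- **Finger drift:** the fingertip sat 5 to 17 mm off the bar's centre line towards +x. It stayed on the bar throughout.
- **Track position:** the fit to the images left errors of up to about 2 pixels.

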